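# Feel along the rollers of the outfeed track

## Robot

A 6-joint arm with a two-finger parallel gripper is mounted at the origin on the work surface. World frame = base frame: x ahead of the robot, y to its left, z up, the work surface at z = 0. Lengths are in m, angles in rad, forces in N, time in s.
With the tool pointing down it reaches from about 0.375 to 0.9 m from the base axis. Payload 3.1 kg.
Tool frame: the origin (TCP) lies midway between the tips of the shut fingers; the grasp point (between the pads) lies 19 mm behind it; y points along the fingers, x is the direction in which the jaws open and shut, and the axes are right-handed (so a half turn about y gives the same grasp; the last joint's range is limited). The gripper opens to 85 mm and grips with 20 to 120 N. Pads are 22 mm wide; open, the fingers measure 114 mm over their backs; the gripper's body (76 mm by 85 mm) begins 54 mm behind the grasp point. The pads swing forward as they close: fully open they stand 13 mm farther back than shut.
Start: joints at [-1.51, 0.527, 1.433, -0, 1.181, -0.178], TCP at [0.148, -0.607, 0.231] pointing down, gripper open.
Joint ranges: [-3.08, 3.08], [-0.75, 2.2], [0.22, 2.44], [-1.43, 4.57], [0, 2.65], [-2.85, 2.85]. Speed limits (rad/s): [2.79, 2.79, 3.14, 3.14, 3.14, 3.14].

## Interface

Orientations are given as a rotation vector (axis times angle).
In Python, from plant import manip, snapshot gives the robot as it stands.
- The arm moves only by the shell command python3 -m handwheel 'ROWS' [OPENING]. ROWS is text: rows parted by semicolons, each of 4 numbers parted by spaces: the shift along the tool's x, y, z in mm, then the turn about the tool's y in degrees. A call has 1 to 20 rows; each row shifts and turns the commanded pose from where the row before left it, along the tool's axes as they then stand; what a row does not reach is not made up. A row lasts 1/12 s, in which the tool goes at most 41.7 mm and 7.16 degrees, less where a joint would pass 70% of its speed; a pose out of reach is approached as far as the arm can. A call is refused whole if a number of a shift passes 41.7 or a number of a turn 7.16, either way. A call with a gripper value outside its range is refused whole. OPENING is the opening, from 0 (shut) to 1 (fully open), set as the call begins (- or left out, the last holds). The fingers move at their own pace and stop on an object; the grip force is fixed at half the most. Time passes only in rows, so rows that do not move let the fingers close. It gives the time, the measured TCP pose, the force and the opening at its end, in the units of the state.
- manip.read_state(): the state, without advancing time (a new reading comes with each control period).
- snapshot(name): name is "scene" or "top" or "wrist"; returns a dict with "img" (384x512x3 uint8, red, green, blue), "vertical_fov" (degrees; the focal length in pixels is half the picture's height over the tangent of half this angle, whatever the lens; pixels are square), "cx", "cy" (the principal point, pixels), "eye" and "rotation" of the camera in the world; the wrist camera has in their place "hand_eye" (4x4, takes a point from camera to tool coordinates, whose origin is the TCP and whose axes are the tool frame's). Camera axes: x right, y up, looking along -z (the intrinsics and any distortion apply to the point x, -y, -z); pixel columns grow to the right and rows downward; lengths in m; the calibration is good to about 2 mm. A picture is of the moment at which its call begins: read the wrist's pose just before it. There is no depth.
- manip.hand_in(): hands the job in, once; it reports no verdict.
The state is a dict: "t": time; "q": joint angles; "joint_vel": joint speeds; "joint_efforts": joint torques, N m; "position": TCP position; "eef_rot": TCP orientation; "force": force on the tool from outside, world axes, zero at the start; "torque": the same for the moment, N m; "width": finger opening in m.
Only numpy, scipy, OpenCV 4.12 (cv2) and the standard library are available. Lean on these libraries where they do the work, as an engineer would, in place of code of your own. Each camera call takes 0.05 s, during which the arm holds its last target.

## Task

Check that the rollers of the roller track all run freely: with the fingers shut, run the fingertips lightly along the tops of the rollers in one stroke, from the first roller at the open end to the last one before the landing plate, so that each roller in turn is rolled round towards the end stop. Do not lean on the rollers or lift the fingers off the row on the way, then raise the hand clear; leave the bush on the landing plate and everything else on the bench where it is.

Things in the scene. Friction and masses are not known exactly. Their poses are not given: they have to be found in the camera images.
- track: green steel roller track fixed to the bench, 450 mm long, 185 mm wide over its feet: six plain steel rollers (30 mm diameter, 110 mm long, 56 mm apart, tops at 100 mm) between side rails 94 mm high. Origin at bench level under the middle of the row; x along the rollers, z up, y along the row from the open end (roller 1 at y = -140 mm) to the end stop
- landing (a point): centre of the top of the flat steel landing plate after roller 6, 107 mm along the track by 122 mm, 96.5 mm above the bench; the brass bush stands on it. The end stop beyond it is an upright green plate, its top 118.5 mm above the bench
- top1 (a point): point on top of roller 1, at the middle of its length, 100 mm above the bench (the first roller, at the open end)
- roller1 (a joint): turn of roller 1 about its axle, rad, 0 at the start; grows as its top moves towards the end stop (15 mm of fingertip travel without slip is 1 rad). It turns freely at the slightest rub (about 0.15 N at the surface), does not sink, and stops soon after it is let go; 0.3 rad (some 20 degrees) or more shows that it runs
- top2 (a point): point on top of roller 2, at the middle of its length, 100 mm above the bench
- roller2 (a joint): turn of roller 2 about its axle, rad, 0 at the start; grows as its top moves towards the end stop (15 mm of fingertip travel without slip is 1 rad). It turns freely at the slightest rub (about 0.15 N at the surface), does not sink, and stops soon after it is let go; 0.3 rad (some 20 degrees) or more shows that it runs
- top3 (a point): point on top of roller 3, at the middle of its length, 100 mm above the bench
- roller3 (a joint): turn of roller 3 about its axle, rad, 0 at the start; grows as its top moves towards the end stop (15 mm of fingertip travel without slip is 1 rad). It turns freely at the slightest rub (about 0.15 N at the surface), does not sink, and stops soon after it is let go; 0.3 rad (some 20 degrees) or more shows that it runs
- top4 (a point): point on top of roller 4, at the middle of its length, 100 mm above the bench
- roller4 (a joint): turn of roller 4 about its axle, rad, 0 at the start; grows as its top moves towards the end stop (15 mm of fingertip travel without slip is 1 rad). It turns freely at the slightest rub (about 0.15 N at the surface), does not sink, and stops soon after it is let go; 0.3 rad (some 20 degrees) or more shows that it runs
- top5 (a point): point on top of roller 5, at the middle of its length, 100 mm above the bench
- roller5 (a joint): turn of roller 5 about its axle, rad, 0 at the start; grows as its top moves towards the end stop (15 mm of fingertip travel without slip is 1 rad). It turns freely at the slightest rub (about 0.15 N at the surface), does not sink, and stops soon after it is let go; 0.3 rad (some 20 degrees) or more shows that it runs
- top6 (a point): point on top of roller 6, at the middle of its length, 100 mm above the bench (the last roller, next to the landing plate and the end stop)
- roller6 (a joint): turn of roller 6 about its axle, rad, 0 at the start; grows as its top moves towards the end stop (15 mm of fingertip travel without slip is 1 rad). It turns freely at the slightest rub (about 0.15 N at the surface), does not sink, and stops soon after it is let go; 0.3 rad (some 20 degrees) or more shows that it runs
- bush: brass bush, 46 mm diameter, 34 mm high, standing on the landing plate, at least 50 mm past the axle of roller 6 (nearest edge); origin at the centre of its underside. Not to be moved
- flange: turned steel flange, 72 mm diameter, 34 mm high, on the bench beside the track; origin at the centre of its underside. Not to be moved
- pin: stepped steel pin, 32 mm diameter at its foot, 78 mm high, standing on the bench beside the track; origin at the centre of its underside. Not to be moved
- oiler: steel oil can, 68 mm diameter, its thin spout rising to 163 mm, on the bench beside the track; origin at the centre of its underside. Not to be moved
- caliper: sliding caliper lying on the bench beside the track, 200 mm long along its y axis; origin on its underside, at the middle of its beam. Not to be moved
- wheel: aluminium wheel with a dark plastic tread lying flat on the bench, 150 mm diameter, 50 mm high; origin at the centre of its underside. Not to be moved
- wrench: open-ended wrench, 170 mm long, lying on the bench; origin about its middle. Not to be moved

How it is judged:
By the outcome, as a careful person would: the job done as asked, in the order asked, and still so for the second after the job is handed in, with the robot touching nothing.
It also fails if it takes over 51 s, if anything falls off the work surface, if the arm or the gripper's body presses on something with over 40 N, if the wrist force passes 120 N, or if a joint passes its speed limit or range.

## Working session

There is one attempt and no reset: what is moved stays moved. The work goes in short steps, Python scripts to look and compute and a shell command to move; the robot and the scene stay as the last step left them, time stands still between calls to the robot, and variables do not carry over. Pictures are saved under pics/ and viewed, and the job is handed in when it is done.

```bash
ls; mkdir -p pics
python3 - <<'E'
from plant import manip, snapshot
import cv2
s=manip.read_state()
for k,v in s.items(): print(k,v)
for n in("scene","top","wrist"):
    d=snapshot(n); cv2.imwrite(f"pics/{n}0.png",d["img"][:,:,::-1])
    print(n,{k:v for k,v in d.items() if k!="img"})
E
```

```text
pics
t 0.0
q [-1.51047766e+00  5.28480266e-01  1.43394973e+00  3.99468583e-06
  1.18139299e+00 -1.78476455e-01]
joint_vel [-1.16105552e-03 -1.44750049e-03 -2.71425553e-04  3.46455271e-05
 -4.85363827e-04  5.47455699e-04]
joint_efforts [ 6.11701307e-04 -4.42347193e+01 -1.78025615e+01 -1.04319388e-04
  8.45509203e-03  1.14060126e-05]
position [ 0.14783123 -0.6065032   0.23030988]
eef_rot [-1.31101669  1.03248156 -1.03001387]
force [0.04556529 0.44332214 0.71333557]
torque [ 0.00884376 -0.03029198  0.06261786]
width 0.08522519504580177
scene {'vertical_fov': 55.090128908877475, 'cx': 249.83318458233325, 'cy': 193.04122146154663, 'eye': array([1.10990142, 0.6028423 , 0.70361164]), 'rotation': array([0.39747856, 1.18032236, 2.28029647])}
top {'vertical_fov': 55.17375016498741, 'cx': 258.5243175094224, 'cy': 187.06864413907132, 'eye': array([ 0.41196009, -0.12068555,  0.99496541]), 'rotation': array([ 0.1156453 , -0.15005457, -1.5784922 ])}
wrist {'vertical_fov': 60.1674000893425, 'cx': 261.4954749219245, 'cy': 188.54462410409067, 'hand_eye': array([[ 9.99999988e-01, -1.45812825e-04, -5.55087145e-05,
        -5.65267767e-05],
       [-1.20469313e-05,  2.82553282e-01, -9.59251605e-01,
        -1.42040158e-01],
       [ 1.55555356e-04,  9.59251594e-01,  2.82553277e-01,
         7.21860886e-02],
       [ 0.00000000e+00,  0.00000000e+00,  0.00000000e+00,
         1.00000000e+00]])}
```

View pics/scene0.png

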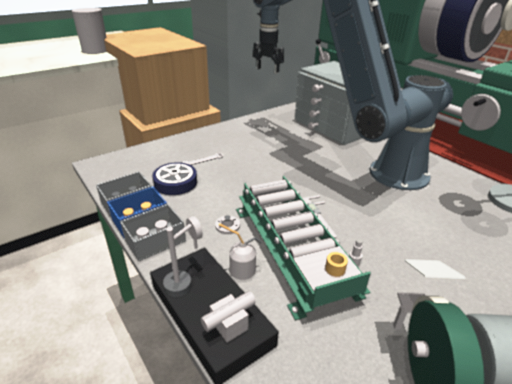

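View pics/top0.png

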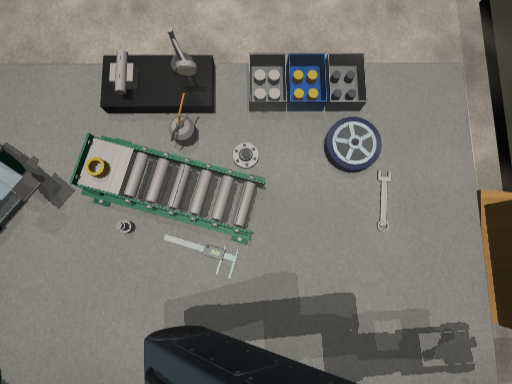

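View pics/wrist0.png

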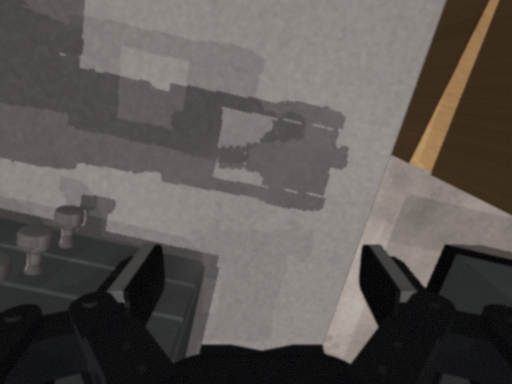

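The track runs across the top view: the bush and landing plate are at about (96,167), and roller 1 is at about (245,205). Next I'll enlarge that area.

Run:
```python
import cv2
i=cv2.imread("pics/top0.png")[125:250,65:275]
i=cv2.resize(i,None,fx=3.8,fy=3.8,interpolation=cv2.INTER_CUBIC); cv2.imwrite("pics/topc.png",i)
i=cv2.imread("pics/scene0.png")[170:325,230:380]
i=cv2.resize(i,None,fx=3.8,fy=3.8,interpolation=cv2.INTER_CUBIC); cv2.imwrite("pics/scc.png",i)
```

```text
(no output)
```

View pics/topc.png

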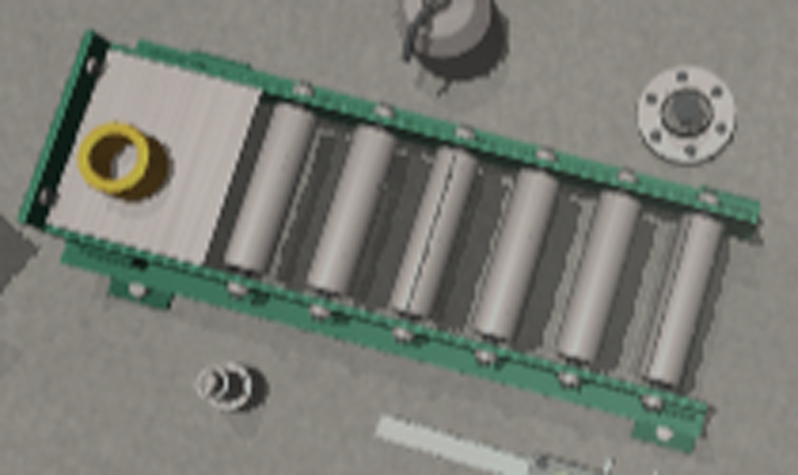

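View pics/scc.png

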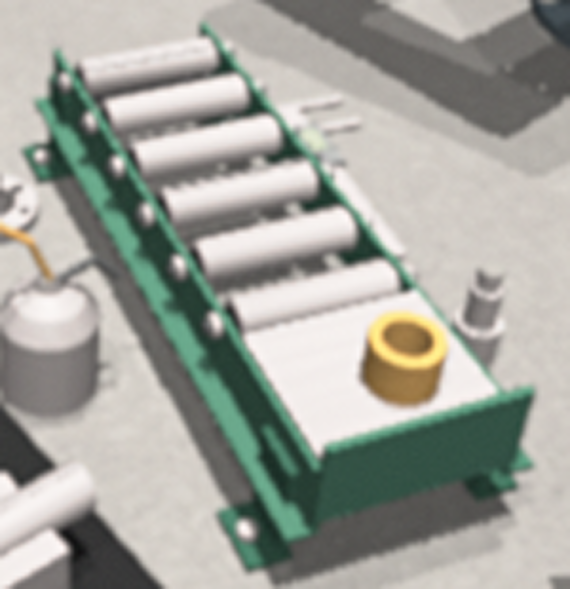

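```bash
cat > h.py <<'E'
import numpy as np
from scipy.spatial.transform import Rotation as R
from scipy.optimize import least_squares
C={'scene':(55.090128908877475,249.83318458233325,193.04122146154663,[1.10990142,0.6028423,0.70361164],[0.39747856,1.18032236,2.28029647]),
'top':(55.17375016498741,258.5243175094224,187.06864413907132,[0.41196009,-0.12068555,0.99496541],[0.1156453,-0.15005457,-1.5784922])}
def proj(c,P):
    v,cx,cy,e,r=C[c]; f=192/np.tan(np.radians(v/2))
    p=(np.atleast_2d(P)-e)@R.from_rotvec(r).as_matrix()
    return np.c_[cx-f*p[:,0]/p[:,2], cy+f*p[:,1]/p[:,2]]
def ray(c,u):
    v,cx,cy,e,r=C[c]; f=192/np.tan(np.radians(v/2)); u=np.atleast_2d(u)
    return np.array(e),np.c_[(u[:,0]-cx)/f,-(u[:,1]-cy)/f,-np.ones(len(u))]@R.from_rotvec(r).as_matrix().T
def onz(c,u,z):
    e,d=ray(c,u); return e+d*((z-e[2])/d[:,2])[:,None]
def trk(p,P):
    c,s=np.cos(p[2]),np.sin(p[2]); P=np.asarray(P,float)
    return np.c_[p[0]+c*P[:,0]-s*P[:,1],p[1]+s*P[:,0]+c*P[:,1],P[:,2]]
E
cat > fit.py <<'E'
from h import *
t=lambda a:np.array(a)/3.8+[65,125]-0.37; s=lambda a:np.array(a)/3.8+[230,170]-0.37
ry=[-.14+.056*i for i in range(6)]
mT=t([(685,300),(598,279),(517,255),(433,232),(350,210),(269,189)])
mS=s([(149,63),(178,101),(208,143),(241,193),(276,242),(316,296)])
M=[(0,y,.085) for y in ry]
W=onz('top',mT,.085); print(W.round(4)); print(np.linalg.norm(np.diff(W,axis=0),axis=1))
W2=onz('scene',mS,.085); print(W2.round(4)); print(np.linalg.norm(np.diff(W2,axis=0),axis=1))
def res(p,k): 
    r=[]
    if 'T' in k: r.append(proj('top',trk(p,M))-mT)
    if 'S' in k: r.append(proj('scene',trk(p,M))-mS)
    return np.concatenate(r).ravel()
for k in('T','S','TS'):
    o=least_squares(res,[*W.mean(0)[:2],0.2],args=(k,)); print(k,o.x,np.degrees(o.x[2]),o.cost)
    print(o.fun.round(1))
E
python3 fit.py
```

```text
[[ 0.5257 -0.1072  0.085 ]
 [ 0.5402 -0.0502  0.085 ]
 [ 0.5567  0.003   0.085 ]
 [ 0.5726  0.0584  0.085 ]
 [ 0.5879  0.1132  0.085 ]
 [ 0.6025  0.1669  0.085 ]]
[0.05879654 0.05571388 0.05758873 0.05692919 0.05561778]
[[ 5.197e-01 -1.067e-01  8.500e-02]
 [ 5.335e-01 -5.320e-02  8.500e-02]
 [ 5.488e-01  5.000e-04  8.500e-02]
 [ 5.671e-01  5.800e-02  8.500e-02]
 [ 5.819e-01  1.105e-01  8.500e-02]
 [ 5.962e-01  1.639e-01  8.500e-02]]
[0.05523284 0.05587432 0.06034117 0.05456082 0.0552603 ]
T [ 0.56421256  0.03067756 -0.27582974] -15.803880178653193 1.4911941201455432
[-1.3 -0.2 -0.  -0.5 -0.3  0.   0.3  0.3  0.7  0.3  0.6  0.1]
S [ 0.55798947  0.02910046 -0.27700767] -15.871370209855883 0.4780882792807966
[ 0.2  0.2 -0.1  0.4 -0.   0.5 -0.1 -0.6  0.1 -0.3 -0.1 -0. ]
TS [ 0.56210764  0.03072076 -0.27479752] -15.74473803007297 8.001820541639615
[-1.3  0.6 -0.   0.3 -0.3  0.9  0.3  1.1  0.6  1.2  0.5  0.9 -0.6  0.9
 -0.9  1.2 -0.8  1.3 -0.8  0.3 -0.6  0.7 -0.7  1. ]
```

```bash
cat > w.py <<'E'
from h import *
import sys
from plant import manip
s=manip.read_state(); A=R.from_rotvec(s['eef_rot']).as_matrix(); p=np.array(s['position'])
T=[.561,.030,np.radians(-15.8)]
print('t',s['t'],'p',p.round(4),'F',np.round(s['force'],2),'w',round(s['width'],4)); print('axes x,y,z\n',A.T.round(4))
c,sn=np.cos(T[2]),np.sin(T[2]); row=np.array([-sn,c,0])
d=p-[T[0],T[1],0]; print('track coords mm',1e3*np.array([c*d[0]+sn*d[1],-sn*d[0]+c*d[1],d[2]]).round(4))
print('row dir in tool',(A.T@row).round(4))
if len(sys.argv)>1:
    g=trk(T,[[float(v) for v in sys.argv[1:4]]])[0]
    print('shift mm',(1e3*A.T@(g-p)).round(1))
E
python3 w.py 0 -.140 .140
```

```text
t 0.15 p [ 0.1478 -0.6067  0.2305] F [-0.52 -0.56  0.01] w 0.0853
axes x,y,z
 [[ 2.366e-01 -9.716e-01 -1.700e-03]
 [-1.000e-04  1.700e-03 -1.000e+00]
 [ 9.716e-01  2.366e-01  3.000e-04]]
track coords mm [-224.2 -725.1  230.5]
row dir in tool [-0.8705  0.0016  0.4922]
shift mm [-398.8   91.4  483.1]
```

```bash
python3 -m handwheel '-5 0 6 0;-14 0 17 0;-20 0 24 0;-20 0 24 0;-20 0 24 0;-20 0 24 0;-20 0 24 0;-20 0 24 0;-20 0 24 0;-20 0 24 0;-20 0 24 0;-20 0 24 0;-20 0 24 0;-20 0 24 0;-20 0 24 0;-20 0 24 0;-20 0 24 0;-20 0 24 0;-14 0 17 0;-5 0 6 0' 0; python3 -m handwheel '0 0 0 5;0 0 0 5;0 0 0 5;0 0 0 5;0 0 0 5;0 0 0 4.5;0 0 0 0;0 0 0 0'; python3 w.py 0 -.145 .120
```

```text
t: 1.82
position: [0.482, -0.1546, 0.2313]
eef_rot: [-1.313, 1.029, -1.029]
force: [-1.2, -0.1, -0.7]
width: 0.0003
t: 2.48
position: [0.4805, -0.1578, 0.2313]
eef_rot: [-1.067, 1.409, -1.408]
force: [-0.0, 0.5, -0.2]
width: 0.0001
t 2.4833 p [ 0.4805 -0.1578  0.2313] F [-0.01  0.53 -0.24] w 0.0001
axes x,y,z
 [[-2.710e-01 -9.626e-01  0.000e+00]
 [-4.000e-04  1.000e-04 -1.000e+00]
 [ 9.626e-01 -2.710e-01 -4.000e-04]]
track coords mm [ -26.3 -202.6  231.3]
row dir in tool [-1.     -0.      0.0013]
shift mm [-57.6 111.2  26.4]
```

```bash
python3 -m handwheel '-8 4 4 0;-12 10 5.4 0;-12 14 5 0;-12 14 5 0;-9 14 5 0;-4.6 14 2 0;0 14 0 0;0 12 0 0;0 7 0 0;0 3 0 0;0 0 0 0;0 0 0 0'; python3 w.py 0 -.145 .1
python3 - <<'E'
from plant import manip, snapshot
import cv2
for n,(x,y) in {"scene":(200,130),"top":(140,90),"wrist":(0,0)}.items():
    i=snapshot(n)["img"][:,:,::-1]
    cv2.imwrite(f"pics/{n}1.png",i if n=="wrist" else cv2.resize(i[y:y+150,x:x+190],None,fx=4,fy=4,interpolation=cv2.INTER_CUBIC))
E
```

```text
t: 3.48
position: [0.5224, -0.1095, 0.1256]
eef_rot: [-1.065, 1.409, -1.41]
force: [0.1, -0.3, -0.1]
width: -0.0004
t 3.4833 p [ 0.5224 -0.1095  0.1256] F [ 0.11 -0.26 -0.06] w -0.0004
axes x,y,z
 [[-2.724e-01 -9.622e-01  0.000e+00]
 [ 5.000e-04 -2.000e-04 -1.000e+00]
 [ 9.622e-01 -2.724e-01  6.000e-04]]
track coords mm [   0.8 -144.8  125.6]
row dir in tool [-1.e+00 -0.e+00 -1.e-04]
shift mm [ 0.2 25.6 -0.9]
```

View pics/scene1.png

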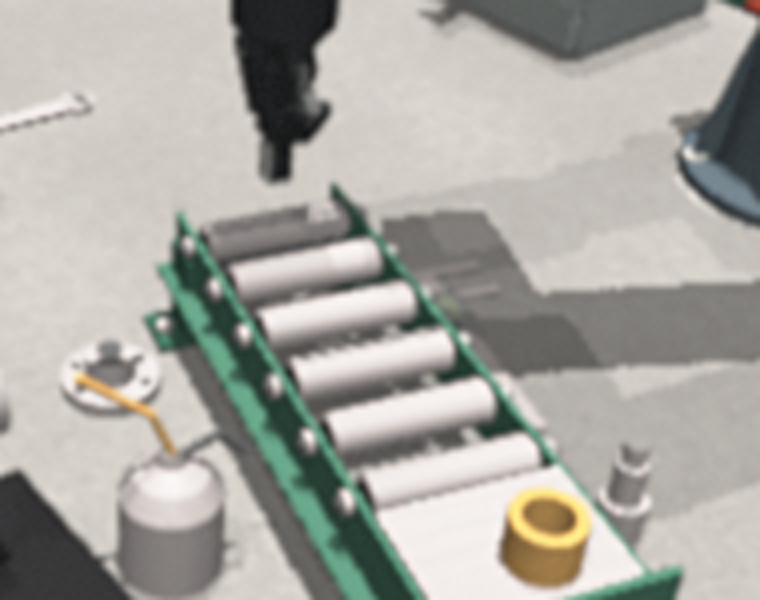

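View pics/wrist1.png

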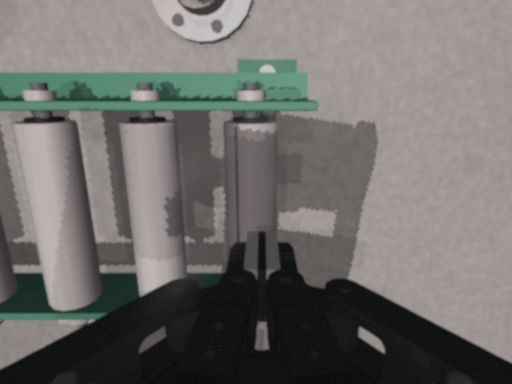

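View pics/top1.png

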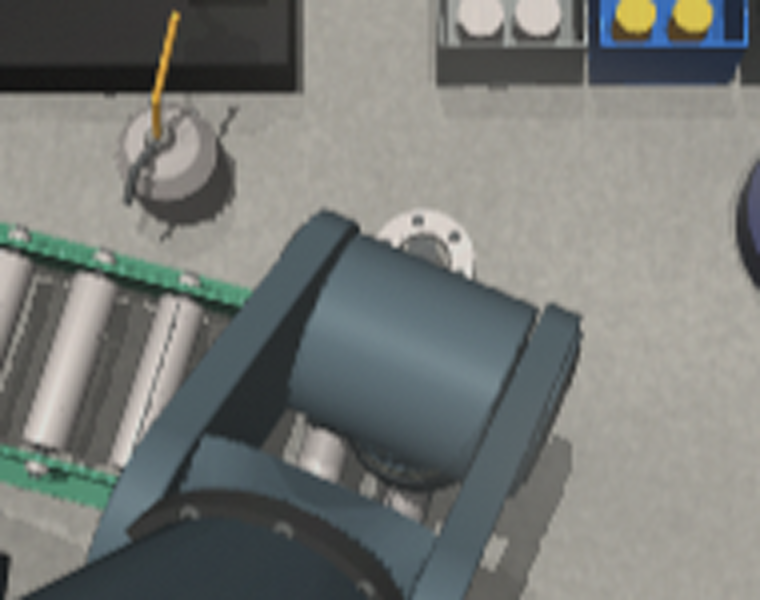

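The tips are centred over roller 1, about 6 mm short of its axle, and square to it. In the wrist view the roller axis is at column 251 and the finger slit at 262. Next I'll bring the tips down to feel for contact.

```bash
python3 -m handwheel '0 5 0 0;0 8 0 0;0 6 0 0;0 3 0 0;0 1 0 0;0 0 0 0;0 0 0 0'; python3 w.py|head -1
python3 -m handwheel '0 0.5 0 0;0 0 0 0';python3 -m handwheel '0 0.5 0 0;0 0 0 0'
```

```text
t: 4.22
position: [0.5221, -0.1095, 0.1021]
eef_rot: [-1.066, 1.41, -1.409]
force: [0.2, 0.4, 0.5]
width: -0.0002
t 4.2167 p [ 0.5221 -0.1095  0.1021] F [0.22 0.41 0.55] w -0.0002
t: 4.38
position: [0.5222, -0.1095, 0.102]
eef_rot: [-1.066, 1.409, -1.41]
force: [0.0, -0.4, 0.2]
width: 0.0003
t: 4.55
position: [0.5222, -0.1095, 0.1014]
eef_rot: [-1.066, 1.409, -1.41]
force: [0.6, -0.7, 0.2]
width: 0.0002
```

```bash
for i in 1 2; do python3 -m handwheel '0 0.4 0 0;0 0 0 0'|grep -E 'pos|for';done
```

```text
position: [0.5221, -0.1095, 0.1009]
force: [-0.3, -0.2, -0.3]
position: [0.5221, -0.1094, 0.1005]
force: [0.6, 0.0, 1.2]
```

```bash
python3 -m handwheel '0 0.3 0 0;0 0 0 0'|grep -E 'pos|for'
```

```text
position: [0.522, -0.1095, 0.1002]
force: [-0.2, -0.6, -0.0]
```

```bash
python3 -m handwheel '0 0.3 0 0;0 0 0 0'|grep -E 'pos|for'; python3 -m handwheel '0 0 0 0'|grep -E 'pos|for'
```

```text
position: [0.5221, -0.1095, 0.1001]
force: [-0.8, -0.1, 0.4]
position: [0.5221, -0.1095, 0.1001]
force: [-1.1, 0.5, 1.8]
```

```bash
python3 -m handwheel '0 0.3 0 0;0 0 0 0'|grep -E 'pos|for'; python3 -m handwheel '0 0 0 0'|grep -E 'pos|for'; python3 -m handwheel '0 0 0 0'|grep -E 'pos|for'
```

```text
position: [0.5221, -0.1095, 0.1]
force: [-1.0, 0.7, 4.6]
position: [0.5221, -0.1094, 0.1]
force: [-1.6, 0.1, 5.2]
position: [0.5221, -0.1095, 0.0999]
force: [-1.2, 0.2, 5.6]
```

Contact is at z ≈ 100.0 mm, and it stiffens at about 13 N/mm. I'll ease off 0.2 mm and start the stroke, which runs along tool -x.

```bash
python3 -m handwheel '-2 -0.2 0 0;-3 0 0 0'|grep -E 'pos|for'
```

```text
position: [0.5234, -0.1048, 0.1]
force: [-1.4, -0.1, 5.0]
```

```bash
python3 -m handwheel '-3 0 0 0'|grep -E 'pos|for'
```

```text
position: [0.5244, -0.1016, 0.1]
force: [-0.8, 0.3, 4.4]
```

```bash
python3 -m handwheel '-3 -0.2 0 0'|grep -E 'pos|for'
```

```text
position: [0.5252, -0.0986, 0.1]
force: [-1.1, 0.3, 2.5]
```

```bash
python3 -m handwheel '-4 0 0 0;-4 0 0 0;-4 0 0 0;-4 0 0 0;-4 0 0 0;-4 0 0 0'; python3 w.py |grep -E 'track|^t '
```

```text
t: 6.47
position: [0.5317, -0.0753, 0.0998]
eef_rot: [-1.066, 1.41, -1.409]
force: [1.0, -1.1, -0.6]
width: -0.0004
t 6.4667 p [ 0.5317 -0.0753  0.0998] F [ 1.03 -1.1  -0.58] w -0.0004
track coords mm [   0.5 -109.3   99.8]
```

```bash
python3 -m handwheel '-4 0 0 0;-4 0 0 0;-4 0 0 0;-4 0 0 0;-4 0 0 0'|grep -E 'pos|for'; python3 -m handwheel '-4 0 0 0'|grep -E 'pos|for'
```

```text
position: [0.5372, -0.0562, 0.1]
force: [0.0, 0.9, 0.9]
position: [0.5383, -0.0524, 0.1001]
force: [-0.5, 0.3, -0.1]
```

```bash
python3 -m handwheel '-3 0 0 0'|grep -E 'pos|for'
```

```text
position: [0.5391, -0.0494, 0.1001]
force: [0.5, 0.2, -0.1]
```

```bash
python3 -m handwheel '-0.4 0.25 0 0'|grep -E 'pos|for'
```

```text
position: [0.5393, -0.0489, 0.1]
force: [-1.5, 0.2, 4.4]
```

```bash
python3 -m handwheel '-2 0 0 0'|grep -E 'pos|for';python3 -m handwheel '-2 0 0 0'|grep -E 'pos|for';python3 -m handwheel '-2 0 0 0'|grep -E 'pos|for'
```

```text
position: [0.5397, -0.0475, 0.1]
force: [-0.9, -0.4, 2.7]
position: [0.5402, -0.0456, 0.1]
force: [-0.7, 0.1, 3.3]
position: [0.5408, -0.0436, 0.1]
force: [-1.4, -0.5, 2.6]
```

```bash
python3 -m handwheel '-2 0 0 0'|grep -E 'pos|for';python3 -m handwheel '-2 0 0 0'|grep -E 'pos|for';python3 -m handwheel '-2 0 0 0'|grep -E 'pos|for'
```

```text
position: [0.5413, -0.0416, 0.0999]
force: [-0.3, 0.2, 1.1]
position: [0.5419, -0.0396, 0.0996]
force: [0.7, -0.1, -0.5]
position: [0.5424, -0.0377, 0.0995]
force: [-0.2, -0.7, 0.5]
```

```bash
python3 -m handwheel '-4 0 0 0;-4 0 0 0;-4 0 0 0;-4 0 0 0'|grep -E 'pos|for';python3 -m handwheel '-4 0 0 0;-4 0 0 0;-4 0 0 0'|grep -E 'pos|for';python3 w.py |grep -E 'track|^t '
```

```text
position: [0.5468, -0.022, 0.0996]
force: [0.1, 0.2, 0.0]
position: [0.5501, -0.0105, 0.0997]
force: [0.8, 1.0, -0.3]
t 8.2167 p [ 0.5501 -0.0105  0.0997] F [ 0.81  1.01 -0.29] w -0.0001
track coords mm [  0.5 -41.9  99.7]
```

```bash
for i in 1 2 3; do python3 -m handwheel '-3 0 0 0'|grep -E 'pos|for'; done
```

```text
position: [0.5509, -0.0075, 0.0997]
force: [-1.4, 1.0, 0.3]
position: [0.5517, -0.0048, 0.0998]
force: [-0.6, 0.5, 0.0]
position: [0.5525, -0.0021, 0.1]
force: [-1.5, -0.5, 4.2]
```

```bash
python3 -m handwheel '-3 -0.1 0 0'|grep -E 'pos|for'; python3 -m handwheel '-3 0 0 0'|grep -E 'pos|for'; python3 -m handwheel '-3 0 0 0'|grep -E 'pos|for'; python3 -m handwheel '-3 0 0 0'|grep -E 'pos|for'
```

```text
position: [0.5533, 0.0008, 0.1001]
force: [-0.5, -0.6, 0.6]
position: [0.5542, 0.0037, 0.1001]
force: [-0.3, 0.0, 1.9]
position: [0.555, 0.0066, 0.1]
force: [-0.6, -0.1, 1.9]
position: [0.5558, 0.0095, 0.1]
force: [-1.5, -0.8, 2.9]
```

```bash
python3 -m handwheel '-4 0 0 0;-4 0 0 0;-4 0 0 0;-4 0 0 0;-4 0 0 0'|grep -E 'pos|for';python3 -m handwheel '-4 0 0 0;-4 0 0 0;-4 0 0 0'|grep -E 'pos|for';python3 w.py |grep -E 'track|^t '
```

```text
position: [0.5612, 0.029, 0.0997]
force: [0.6, -0.9, 0.2]
position: [0.5645, 0.0405, 0.0998]
force: [0.2, -0.3, 0.8]
t 9.4667 p [0.5645 0.0405 0.0998] F [ 0.24 -0.25  0.78] w 0.0
track coords mm [ 0.6 11.1 99.8]
```

```bash
python3 -m handwheel '-4 0.1 0 0'|grep -E 'pos|for'; for i in 1 2 3; do python3 -m handwheel '-3 0 0 0'|grep -E 'pos|for'; done
```

```text
position: [0.5656, 0.0443, 0.0997]
force: [-0.1, -0.4, 0.7]
position: [0.5665, 0.0473, 0.0998]
force: [-0.2, 0.5, -0.3]
position: [0.5673, 0.05, 0.0998]
force: [-0.3, -0.7, 1.3]
position: [0.5681, 0.0528, 0.1001]
force: [-0.4, 0.6, 2.6]
```

Contact on roller 4 is light at 2.6 N, so I'll roll it through.

```bash
for i in 1 2 3 4; do python3 -m handwheel '-3 0 0 0'|grep -E 'pos|for'; done;python3 w.py |grep -E 'track|^t '
```

```text
position: [0.5689, 0.0557, 0.1]
force: [-0.2, -0.5, 2.7]
position: [0.5697, 0.0586, 0.1]
force: [-1.9, 0.1, 3.3]
position: [0.5705, 0.0615, 0.1]
force: [-0.8, 0.3, 3.7]
position: [0.5714, 0.0644, 0.1]
force: [-0.4, -0.4, 2.6]
t 10.1333 p [0.5714 0.0644 0.1   ] F [-0.38 -0.38  2.58] w -0.0002
track coords mm [  0.6  35.9 100. ]
```

```bash
python3 -m handwheel '-4 0 0 0;-4 0 0 0;-4 0 0 0;-4 0 0 0;-4 0 0 0'|grep -E 'pos|for';python3 -m handwheel '-4 0 0 0;-4 0 0 0;-4 0 0 0'|grep -E 'pos|for';python3 w.py |grep -E 'track|^t '
```

```text
position: [0.5768, 0.0838, 0.0995]
force: [0.6, 0.6, -0.2]
position: [0.5801, 0.0953, 0.0997]
force: [0.7, -0.1, -0.8]
t 10.8 p [0.5801 0.0953 0.0997] F [ 0.69 -0.06 -0.8 ] w -0.0001
track coords mm [ 0.6 68.  99.7]
```

```bash
for i in 1 2 3 4; do python3 -m handwheel '-3 0 0 0'|grep -E 'pos|for'; done
```

```text
position: [0.5809, 0.0983, 0.0998]
force: [0.2, -0.3, 0.0]
position: [0.5817, 0.1011, 0.0998]
force: [-0.1, 0.8, -0.4]
position: [0.5825, 0.1038, 0.0998]
force: [-1.3, -0.9, 2.4]
position: [0.5833, 0.1066, 0.1001]
force: [-0.2, -0.9, 1.8]
```

```bash
for i in 1 2 3 4; do python3 -m handwheel '-3 0 0 0'|grep -E 'pos|for'; done;python3 w.py |grep -E 'track|^t '
```

```text
position: [0.5842, 0.1096, 0.1]
force: [-0.1, -0.5, 2.2]
position: [0.585, 0.1125, 0.1001]
force: [-1.0, 0.3, 2.5]
position: [0.5858, 0.1154, 0.1]
force: [-0.7, -0.0, 3.5]
position: [0.5866, 0.1183, 0.1]
force: [-0.9, 0.2, 2.8]
t 11.4667 p [0.5866 0.1183 0.1   ] F [-0.88  0.21  2.84] w 0.0
track coords mm [  0.6  91.9 100. ]
```

```bash
python3 -m handwheel '-4 0 0 0;-4 0 0 0;-4 0 0 0;-4 0 0 0;-4 0 0 0'|grep -E 'pos|for';python3 -m handwheel '-4 0 0 0;-4 0 0 0;-4 0 0 0'|grep -E 'pos|for';python3 w.py |grep -E 'track|^t '
```

```text
position: [0.592, 0.1377, 0.0995]
force: [-0.0, 0.7, -0.2]
position: [0.5953, 0.1492, 0.0997]
force: [-0.0, -0.2, 0.6]
t 12.1333 p [0.5953 0.1492 0.0997] F [-0.04 -0.16  0.59] w -0.0001
track coords mm [  0.6 124.   99.7]
```

```bash
for i in 1 2 3 4; do python3 -m handwheel '-3 0 0 0'|grep -E 'pos|for'; done
```

```text
position: [0.5962, 0.1522, 0.0998]
force: [-0.7, -0.2, -1.2]
position: [0.597, 0.1549, 0.0998]
force: [0.4, 0.5, -0.1]
position: [0.5977, 0.1577, 0.0998]
force: [0.1, -0.3, 2.5]
position: [0.5986, 0.1605, 0.1001]
force: [-1.1, 0.4, 2.0]
```

```bash
for i in 1 2 3; do python3 -m handwheel '-3 0 0 0'|grep -E 'pos|for'; done
```

```text
position: [0.5994, 0.1635, 0.1001]
force: [-0.4, -0.2, 2.7]
position: [0.6003, 0.1664, 0.1001]
force: [-0.2, 0.2, 3.0]
position: [0.6011, 0.1693, 0.1]
force: [-0.3, 0.0, 3.7]
```

```bash
python3 -m handwheel '0 -2 0 0;0 -6 0 0;0 -12 0 0;0 -15 0 0;0 -15 0 0;0 -15 0 0;0 -15 0 0;0 -15 0 0;0 -12 0 0;0 -6 0 0;0 -3 0 0;0 0 0 0;0 0 0 0;0 0 0 0'
python3 - <<'E'
from plant import snapshot
import cv2
i=snapshot("scene")["img"][:,:,::-1]
cv2.imwrite("pics/scene2.png",cv2.resize(i[100:325,100:400],None,fx=2.6,fy=2.6,interpolation=cv2.INTER_CUBIC))
E
```

```text
t: 13.88
position: [0.6003, 0.1689, 0.2149]
eef_rot: [-1.067, 1.411, -1.409]
force: [-1.0, -0.1, 0.7]
width: -0.0001
```

View pics/scene2.png

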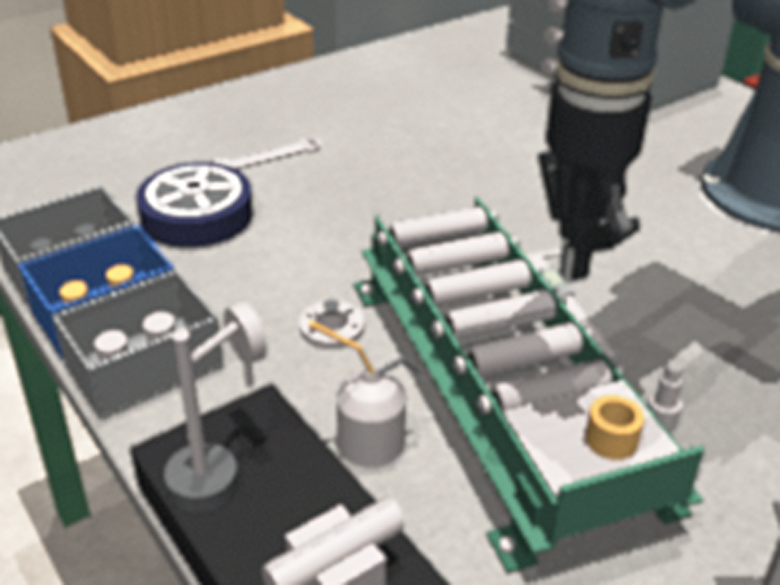

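The hand is clear at z = 0.215. The bush (about (615,425) in the crop), pin, oiler, flange, wheel and wrench all look to be where they were.

```bash
python3 -c "
from plant import manip
print(manip.hand_in())"
```

```text
the job is handed in; nothing more can be done
None
```

I ran the shut fingertips along all six rollers, from roller 1 to roller 6, in one forward stroke. I then raised the hand to z ≈ 0.215 m and handed the job in at about 14 s of the 51 s.

- **Contact:** I felt contact on every roller. The force was usually 2–4 N and peaked at 5.6 N on the first touch of roller 1, after which I eased off.
- **Rolling travel:** Rollers 1 and 3–6 each had about 11–13 mm of fingertip travel in contact, or about 0.7–0.8 rad if nothing slipped.
- **Roller 2 is the least certain:** the tips met it with almost no force at first (about 0 N read). I lowered them 0.25 mm at about the top of the roller. From there I can confirm about 7 mm of travel in contact, or about 0.5 rad, which is above the 0.3 rad needed.
- **Not seen directly:** the rollers are plain, so I judged their turning from the contact force and travel, not from pictures.
- **Rest of the bench:** the last scene picture showed the bush still on the landing plate, and the pin, oiler, flange, wheel and wrench apparently unmoved. I checked this by eye, not by measuring. The caliper was mostly hidden behind the track and gripper in that view, but the hand did not go near it below the height of the rollers.

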